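Unscrew the left-hand rotor nut of the tube centrifuge

TASK

The round ten-hole tube rotor has to come off its small bench centrifuge. Its wing nut has a left-hand thread: unscrew it by turning it clockwise (seen from above), never tightening it, until the line engraved on the nut points at the line engraved on the rotor, then let go and leave it so. Leave the nut of the other centrifuge, the one with the straight bar-shaped strip rotor, alone.

Things in the scene. Friction and masses are not known exactly. Their poses are not given: they have to be found in the camera images.
- tube_centrifuge: The machine to work on, fixed: white round drum with blue band, 170 mm across, 96 mm high, low console nose on its own -x side. On it a fixed round aluminium rotor, 120 mm across, top at 101 mm, ten dark holes in a ring. Its engraved line (dark, 4 mm wide) runs radially towards the console, along own -x, 30 to 58 mm from the axis. Origin: on the nut's axis at bench height, z up.
- tube_nut_grip (a point): Grip point of the tube rotor's nut, on its upright axis, 132 mm above the bench. White wing nut: a bar 48 mm long, 14 thick, 35 high (top 12 mm above the point, foot 23 below on a disc 34 mm across). x runs along the bar to the end with the engraved line (dark, 4 mm wide, on top and end face of that half only), y across the bar, z up; axes turn with the nut.
- tube_nut (a joint): Angle of the tube rotor's nut (rad), growing clockwise seen from above, which loosens: 0 is screwed tight (stop), 1.60 is the engraved lines pointing at each other, 2.3 the other stop. Starts at 0.35 to 0.8. The nut rises 2 mm per rad on its thread, takes about 0.1 N m to turn and stays where it is left.
- strip_wing (a point): End of one wing of the other machine's nut, 24 mm from that nut's axis, 132 to 135 mm above the bench; x points outward along the bar. That machine and nut have the same size and colour, but its rotor is a straight aluminium bar 118 x 46 mm with two slots, and nothing there has an engraved line. Not to be turned.

How it is judged (in metres and radians):
At the end, for the whole second after the job is handed in: The tube rotor's nut is at rest with its engraved line pointing at the rotor's engraved line within 0.2 rad (about 11 degrees) (value of joint tube_nut between 1.4 and 1.8 rad and velocity of joint tube_nut between -0.05 and 0.05 rad/s); the robot touches nothing.
It fails at once if the left-hand nut is tightened (its joint falls below 0.15) (value of joint tube_nut below 0.15 rad).
It fails at once if the other centrifuge's nut is turned (its wing end moves more than 4 mm) (distance of strip_wing from where it was at the start of the episode above 0.004 m).
It also fails if it takes over 30 s, if anything falls off the work surface, if the arm or the gripper's body presses on something with over 40 N, if the wrist force passes 120 N, or if a joint passes its speed limit or range.

ROBOT

A 7-joint arm with a two-finger parallel gripper is mounted at the origin on the work surface. World frame = base frame: x ahead of the robot, y to its left, z up, the work surface at z = 0. Lengths are in mm, angles in rad, forces in N, time in s.
With the tool pointing down it reaches from about 350 to 775 mm from the base axis. Payload 3.1 kg.
Tool frame: the origin (TCP) lies between the finger pads; the fingertips stand 25 mm ahead of it and the grasp point (between the pads) lies 6 mm ahead of it; z points along the fingers, y is the line along which they close (so a half turn about z gives the same grasp; the last joint's range is limited). The gripper opens to 85 mm and grips with 20 to 120 N. Pads are 22 mm wide; open, the fingers measure 114 mm over their backs; the gripper's body (76 mm by 85 mm) begins 54 mm behind the grasp point. The pads swing forward as they close: fully open they stand 13 mm farther back than shut.
Start: joints at [-1.318, 0.311, 0.014, 1.512, -0.004, 1.319, -0.027], TCP at [159.773, 526.298, 256.304] pointing down, gripper open.
Joint ranges: [-2.7, 2.7], [-0.3, 1.91], [-1.27, 1.3], [0.12, 2.57], [-1.44, 4.58], [0.2, 2.03], [-3.05, 3.05]. Speed limits (rad/s): [2.79, 2.79, 3.14, 3.14, 3.14, 3.14, 3.14].

INTERFACE

Orientations are given as a unit quaternion [x, y, z, w].
In Python, from bench import sense, optics, bot, spotter gives the robot as it stands. The module is installed in compiled form; this text tells all that it offers.
- The arm moves only by the shell command python3 -m inch 'ROWS' [OPENING]. ROWS is JSON, a list that holds one entry, the list of rows, each a list of 4 numbers: the shift along the tool's x, y, z in mm, then the turn about the tool's z in rad. In form: [[[tx, ty, tz, yaw], ...]]. A call has 1 to 10 rows; each row shifts and turns the commanded pose from where the row before left it, along the tool's axes as they then stand; what a row does not reach is not made up. A row lasts 1/10 s, in which the tool goes at most 50 mm and 8.59 degrees, less where a joint would pass 70% of its speed; a pose out of reach is approached as far as the arm can. A call with a gripper value outside its range is refused whole. OPENING is the opening, from 0 (shut) to 1 (fully open), set as the call begins (- or left out, the last holds). The fingers move at their own pace and stop on an object; the grip force is fixed at half the most. Time passes only in rows, so rows that do not move let the fingers close. It gives the time, the measured TCP pose, the force, the opening and the grip force at its end, in the units of the state.
- sense(): the state, without advancing time (a new reading comes with each control period).
- optics.camera(name): name is "scene" or "top" or "wrist"; returns a dict with "image" (420x560x3 uint8, red, green, blue), "z_map" (420x560 float32, mm along the optical axis (not along the pixel's ray), 0 where there is no reading), "camera_matrix" (3x3 intrinsics, pixels), "k1" (the pictures are not rectified: a ray, as slopes to the right and down, at radius r is drawn at 1 + k1 r^2 times it, then the intrinsics apply), "cam_to_world" (4x4, takes a point from camera to world coordinates); the wrist camera has in their place "mount" (4x4, takes a point from camera to tool coordinates, whose origin is the TCP and whose axes are the flange's). Camera axes: x right, y up, looking along -z (the intrinsics and any distortion apply to the point x, -y, -z); pixel columns grow to the right and rows downward; lengths in mm; the calibration is good to about 2 mm. A picture is of the moment at which its call begins: read the wrist's pose just before it.
- bot.job_done(): hands the job in; it is judged then, once.
Trained networks look in a picture, given as the dict that the camera call returned (one of the last four; its "shot" number tells which), for a name from the list of things; names that differ only in an ending like _2 or _b are one class to them, and where a whole thing is asked for, a point or a joint stands for the part that bears it (a point fixed in the world has none). Each returns a list of dicts, best first, with "score" (0 to 1); they miss things now and then, are a little off and sometimes report something else, mostly with a low value. They report only what shows in the picture. A call takes as long as a camera call.
- spotter.boxes_of(picture, query): "centre" ([x, y, z] in mm, in the coordinates of the camera as it stood for that picture, good to about 4 mm: the middle of the surface that is visible of it).
- spotter.silhouettes(picture, query): "pixels" (420x560 bool, what is visible of it).
- spotter.landmark_of(picture, query): "centre" ([x, y, z] in mm, in the coordinates of the camera as it stood for that picture, good to about 4 mm: a listed point, or the origin of a listed thing).
The state is a dict: "time_s": time; "joints": joint angles; "joint_velocities": joint speeds; "effort": joint torques, N m; "tool_pos": TCP position; "tool_rot": TCP orientation; "contact_force": force on the tool from outside, world axes, zero at the start; "wrist_torque": the same for the moment, N m; "width": finger opening in mm; "grasp_force": force on a finger pad.
Only numpy, scipy, OpenCV 4.12 (cv2) and the standard library are available. Lean on these libraries where they do the work, as an engineer would, in place of code of your own. Each camera call takes 0.05 s, during which the arm holds its last target. There are 200 camera calls.

## Working session

There is one attempt and no reset: what is moved stays moved. The work goes in short steps, Python scripts to look and compute and a shell command to move; the robot and the scene stay as the last step left them, time stands still between calls to the robot, and variables do not carry over. Pictures are saved under pics/ and viewed, at most 10 in all, crops included, and the job is handed in when it is done.

```bash
mkdir -p pics; cat > h.py <<'E'
import numpy as np, cv2
from scipy.spatial.transform import Rotation as R
from bench import sense, optics, bot, spotter
def shot(n):
    s=sense(); p=optics.camera(n)
    if 'cam_to_world' in p: T=np.array(p['cam_to_world'])
    else:
        W=np.eye(4); W[:3,:3]=R.from_quat(s['tool_rot']).as_matrix(); W[:3,3]=s['tool_pos']; T=W@np.array(p['mount'])
    return p,T
def world(T,c): return (T@np.r_[c,1])[:3]
def back(p,T,u,v,zw=None):
    K=np.array(p['camera_matrix']); k=p['k1']
    d=np.array([(u-K[0,2])/K[0,0],(v-K[1,2])/K[1,1]]); a=d.copy()
    for _ in range(20): a=d/(1+k*(a@a))
    ray=np.array([a[0],-a[1],-1.])
    if zw is None: return world(T,ray*p['z_map'][int(v),int(u)])
    r=T[:3,:3]@ray; return T[:3,3]+r*(zw-T[2,3])/r[2]
def save(p,f): cv2.imwrite('pics/'+f,p['image'][:,:,::-1])
E
python3 - <<'E'
from h import *
s=sense();print(s['tool_pos'],s['tool_rot'],s['width'])
ims=[]
for n in ['top','scene']:
    p,T=shot(n); ims.append(p['image'])
    for q in ['tube_centrifuge','tube_nut_grip','strip_wing']:
        for d in spotter.landmark_of(p,q)[:3]: print(n,q,round(d['score'],2),world(T,d['centre']).round(0))
    save(p,n+'.png')
E
```

```text
[159.58642921 525.65378623 255.24502874] [ 1.46827761e-01  9.89161413e-01 -1.13660359e-03 -1.21310379e-04] 85.36127142065934
top tube_centrifuge 0.82 [ 560. -279.    0.]
top tube_nut_grip 0.85 [ 561. -280.  131.]
top strip_wing 0.68 [523. 224. 132.]
scene strip_wing 0.95 [523. 225. 136.]
```

View pics/top.png

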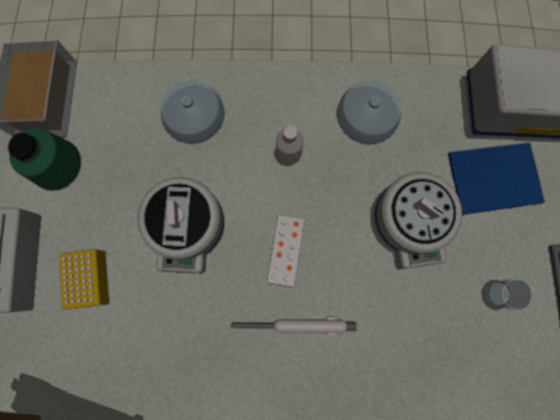

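The top view shows the tube centrifuge at about (420,212), with its console below and the rotor line near (430,232). The strip machine is at (180,217). Next I'll enlarge the nut.

```bash
python3 - <<'E'
from h import *
p,T=shot('top'); im=p['image'][165:275,365:475]
cv2.imwrite('pics/crop.png',cv2.resize(im,(550,550),interpolation=cv2.INTER_CUBIC)[:,:,::-1])
for uv in [(430,232),(422,255)]: print(back(p,T,*uv,101 if uv[1]<240 else 40))
E
```

```text
[ 516.49550625 -284.99346459  101.        ]
[ 474.58761724 -288.72232128   40.        ]
```

View pics/crop.png

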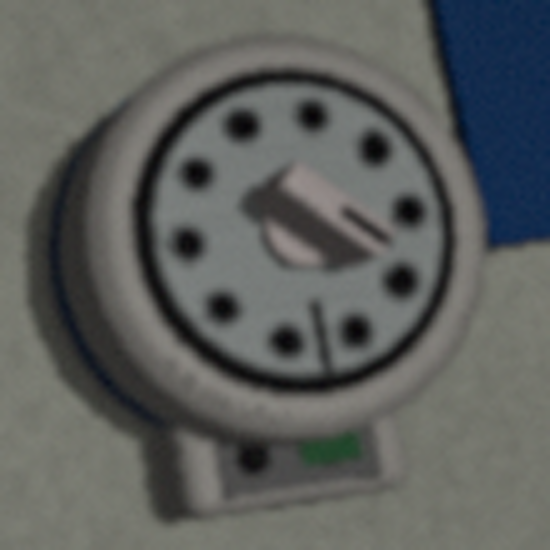

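The crop shows the nut's engraved line running from (345,210) to (390,243), pointing right and down. The rotor line runs from (315,303) to (325,375). Clockwise in the image takes the nut line towards the rotor line.

```bash
python3 - <<'E'
from h import *
p,T=shot('top')
f=lambda x,y,z:back(p,T,365+(x-2)/5,165+(y-2)/5,z)
def ang(a,b): d=b-a; return np.arctan2(d[1],d[0])
a,b=f(315,303,101),f(325,375,101); print('rotor',a,b,ang(a,b))
a,b=f(345,210,144),f(390,243,144); print('nutline',a,b,ang(a,b))
a,b=f(297,163,144),f(390,240,144); print('edge',a,b,ang(a,b))
for d in spotter.silhouettes(p,'tube_nut_grip')[:1]:
    ys,xs=np.nonzero(d['pixels']); print(d['score'],xs.min(),xs.max(),ys.min(),ys.max())
for d in spotter.landmark_of(p,'tube_nut_grip')[:2]: print(world(T,d['centre']))
s=sense();M=R.from_quat(s['tool_rot']).as_matrix();print(M.round(3)); print(s['joints'])
t=np.array([561,-280,256])-s['tool_pos'];print(M.T@t)
E
```

```text
rotor [ 530.22359019 -280.66510876  101.        ] [ 501.17039806 -283.47682278  101.        ] -3.0451149641669644
nutline [ 560.07240528 -277.90331951  144.        ] [ 547.45977691 -295.05214057  144.        ] -2.2049401965005284
edge [ 578.18613801 -259.86751576  144.        ] [ 548.6269479  -295.11640375  144.        ] -2.2686259760799854
0.8 416 443 197 219
[ 561.82017842 -278.9677344   132.62401426]
[[-0.957  0.291  0.   ]
 [ 0.291  0.957  0.   ]
 [-0.     0.    -1.   ]]
[-1.31768218  0.31088015  0.01401972  1.51147142 -0.00440104  1.31922325
 -0.0272233 ]
[-6.18154030e+02 -6.54955308e+02  3.09111207e-01]
```

```bash
python3 -m inch '[[[-32,-34,0,0],[-32,-34,0,0],[-32,-34,0,0],[-32,-34,0,0],[-32,-34,0,0],[-32,-34,0,0],[-32,-34,0,0],[-32,-34,0,0],[-32,-34,0,0],[-32,-34,0,0]]]' 1
python3 -m inch '[[[-32,-34,0,0],[-32,-34,0,0],[-32,-34,0,0],[-32,-34,0,0],[-32,-34,0,0],[-32,-34,0,0],[-32,-34,0,0],[-32,-34,0,0],[-32,-34,0,0],[0,0,0,0]]]'
python3 -m inch '[[[0,0,0,0.14],[0,0,0,0.14],[0,0,0,0.14],[0,0,0,0.14],[0,0,0,0.14],[0,0,0,0.14],[0,0,0,0.14],[0,0,0,0.14],[0,0,0,0.14],[0,0,0,0.14]]]'
python3 -m inch '[[[0,0,0,0.14],[0,0,0,0.14],[0,0,0,0.14],[0,0,0,0.13],[0,0,0,0],[0,0,0,0]]]'
cat > look.py <<'E'
from h import *
import sys
p,T=shot('wrist'); save(p,sys.argv[1])
s=sense();M=R.from_quat(s['tool_rot']).as_matrix()
print(s['time_s'],s['tool_pos'].round(1) if hasattr(s['tool_pos'],'round') else s['tool_pos'],'yang',np.arctan2(M[1,1],M[0,1]),'j7',s['joints'][6])
for d in spotter.landmark_of(p,'tube_nut_grip')[:2]:
    w=world(T,d['centre']); print('nut',d['score'],w,'in tool',M.T@(w-np.array(s['tool_pos'])))
E
python3 look.py w1.png
```

```text
time_s: 1.6
tool_pos: [367.8, 106.3, 256.7]
tool_rot: [0.147, 0.989, 0.001, 0.001]
contact_force: [0.7, -0.2, -0.4]
width: 85.1
grasp_force: 0.0
time_s: 2.6
tool_pos: [553.0, -276.4, 254.4]
tool_rot: [0.151, 0.988, -0.004, -0.001]
contact_force: [-1.1, 0.6, -0.6]
width: 85.9
grasp_force: 0.0
time_s: 3.6
tool_pos: [554.1, -267.3, 256.4]
tool_rot: [0.751, 0.66, 0.001, -0.0]
contact_force: [-0.5, -0.4, 0.0]
width: 85.4
grasp_force: 0.0
time_s: 4.2
tool_pos: [554.0, -267.7, 256.2]
tool_rot: [0.9, 0.435, 0.0, -0.0]
contact_force: [-1.0, 0.4, 1.0]
width: 85.7
grasp_force: 0.0
4.25 [ 554.  -267.9  256.3] yang -0.670974276046059 j7 0.22420555265337297
nut 0.7 [ 562.15062213 -272.38179038  130.4935816 ] in tool [  1.44146529   9.15948488 125.81540969]
```

View pics/w1.png

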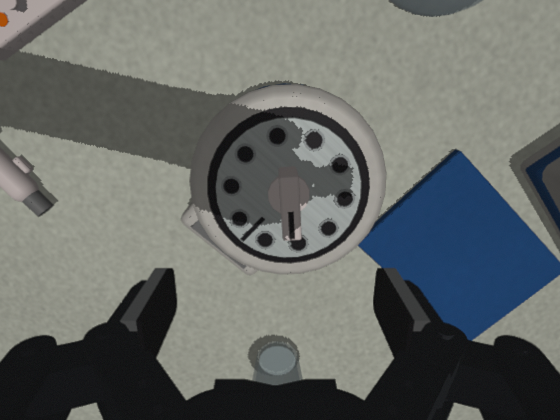

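The wrist view shows the nut line at (291,212) to (293,238), nearly vertical, with the bar well aligned to the tool. The rotor line runs from (264,218) to (242,241), about 45° clockwise of it. Next I'll back-project these points for precise numbers.

```bash
python3 - <<'E'
from h import *
p,T=shot('wrist')
def ang(a,b): d=b-a; return np.arctan2(d[1],d[0])
s=sense();M=R.from_quat(s['tool_rot']).as_matrix()
print('yang',np.arctan2(M[1,1],M[0,1]))
a,b=back(p,T,264,218,101),back(p,T,242,241,101); print('rotor',a,b,ang(a,b))
c,d=back(p,T,291,213,145),back(p,T,292,235,145); print('nut',c,d,ang(c,d))
cv2.imwrite('pics/w1c.png',cv2.resize(p['image'][160:260,220:340],None,fx=6,fy=6,interpolation=cv2.INTER_CUBIC)[:,:,::-1])
# rotor axis from the disc's hole centres / black ring: ellipse fit of dark ring
for q in ['tube_nut_grip','tube_centrifuge']:
  for d in spotter.landmark_of(p,q)[:1]: print(q,world(T,d['centre']))
K=p['camera_matrix'];print(T.round(2))
E
```

```text
yang -0.6721973931977654
rotor [ 531.86818187 -281.1521825   101.        ] [ 503.59743663 -285.85594306  101.        ] -2.9767203621592455
nut [ 560.88752795 -277.60222326  145.        ] [ 551.14519811 -291.41798575  145.        ] -2.1849773169629643
tube_nut_grip [ 561.17282816 -274.72082142  131.34382689]
tube_centrifuge [ 563.43033435 -275.56459621    3.33460179]
[[ 7.8000e-01  5.9000e-01  2.0000e-01  6.0478e+02]
 [-6.2000e-01  7.4000e-01  2.5000e-01 -2.0399e+02]
 [-0.0000e+00 -3.2000e-01  9.5000e-01  3.7369e+02]
 [ 0.0000e+00  0.0000e+00  0.0000e+00  1.0000e+00]]
```

View pics/w1c.png

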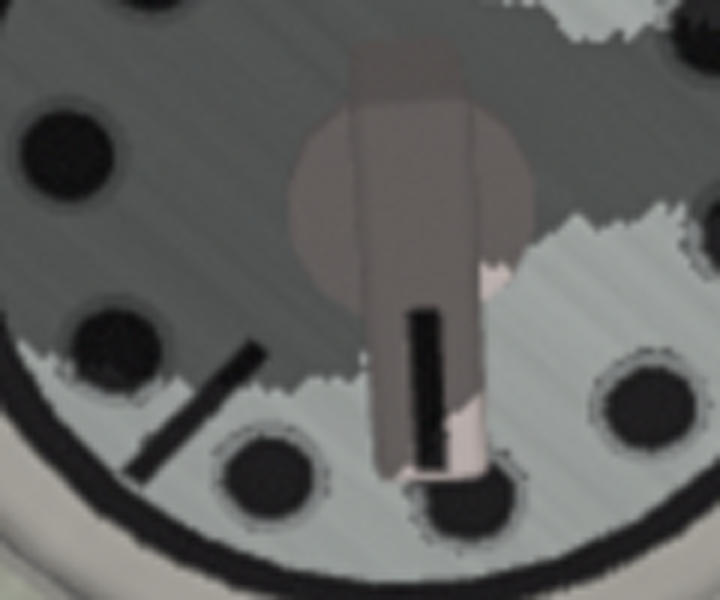

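The close crop shows the bar top with corners (357,105), (470,100), (485,468) and (380,475). The nut line runs (423,310) to (432,468) and the rotor line (258,350) to (135,475).

```bash
python3 - <<'E'
from h import *
p,T=shot('wrist')
def ang(a,b): d=b-a; return np.arctan2(d[1],d[0])
f=lambda x,y,z:back(p,T,220+(x-2.5)/6,160+(y-2.5)/6,z)
s=sense();M=R.from_quat(s['tool_rot']).as_matrix()
r=[f(258,350,101),f(135,475,101)]; n=[f(423,310,144.5),f(432,468,144.5)]
C=[f(*c,144.5) for c in [(357,105),(470,100),(485,468),(380,475)]]
print('rotor',r,ang(*r)); print('nut',ang(*n))
c=np.mean(C,0); print('centre',c,'bar',ang((C[0]+C[1])/2,(C[2]+C[3])/2),np.linalg.norm(C[0]-C[3]),np.linalg.norm(C[0]-C[1]))
print('tool shift',M.T@(c-s['tool_pos']),'yang',np.arctan2(M[1,1],M[0,1]))
E
```

```text
rotor [array([ 530.89145447, -280.66412518,  101.        ]), array([ 504.92799502, -284.55690844,  101.        ])] -2.992768085727225
nut -2.1763171940452066
centre [ 562.36598453 -274.96448748  144.5       ] bar -2.1813347020292033 46.08223557713809 12.843597299152437
tool shift [  0.11774722  10.691734   111.88895565] yang -0.6732269755400032
```

```bash
python3 -m inch '[[[0,11,0,-0.06],[0,0,20,0],[0,0,20,0],[0,0,20,0],[0,0,20,0],[0,0,15,0],[0,0,10,0],[0,0,5,0],[0,0,3,0],[0,0,0,0]]]' 1; python3 look.py w2.png
```

```text
time_s: 5.5
tool_pos: [562.7, -275.5, 143.6]
tool_rot: [0.888, 0.46, 0.0, 0.0]
contact_force: [0.3, -0.1, -0.5]
width: 85.2
grasp_force: 0.0
5.55 [ 562.8 -275.6  143.9] yang -0.6138414781659519 j7 0.3424802415501123
nut 0.92 [ 563.14411346 -277.59651715  129.12872175] in tool [-1.39713114  1.41630506 14.76572313]
```

View pics/w2.png

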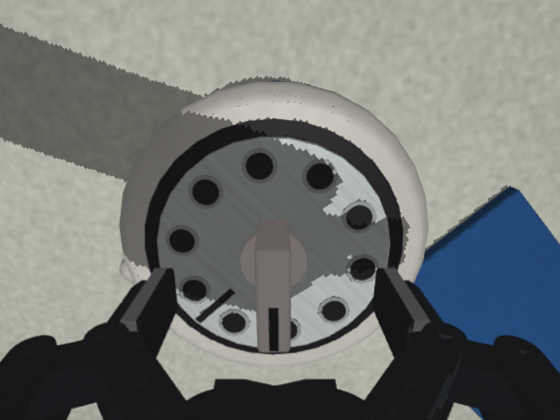

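The bar, at column 273, is centred between the fingers (172 and 378) and aligned with them, so I'll close.

```bash
python3 -m inch '[[[0,0,0,0],[0,0,0,0],[0,0,0,0],[0,0,0,0],[0,0,0,0],[0,0,0,0],[0,0,0,0],[0,0,0,0],[0,0,0,0],[0,0,0,0]]]' 0
```

```text
time_s: 6.6
tool_pos: [562.3, -275.2, 143.5]
tool_rot: [0.888, 0.46, -0.0, -0.0]
contact_force: [-1.9, 3.3, 3.3]
width: 13.1
grasp_force: 60.4
```

Gripped: width 13 mm and force 60 N. Now I'll turn clockwise, rising slightly with the thread.

```bash
python3 -m inch '[[[0,0,-0.2,0.1],[0,0,-0.2,0.1],[0,0,-0.2,0.1],[0,0,-0.2,0.1],[0,0,-0.2,0.1],[0,0,-0.2,0.1],[0,0,-0.2,0.1],[0,0,-0.2,0.11],[0,0,0,0],[0,0,0,0]]]' 0; python3 look.py w3.png
```

```text
time_s: 7.6
tool_pos: [562.6, -275.7, 145.1]
tool_rot: [0.997, 0.074, 0.0, 0.0]
contact_force: [-2.1, 0.9, 2.9]
width: 13.0
grasp_force: 60.4
7.65 [ 562.6 -275.7  145.1] yang -1.4225531757528669 j7 -0.40006837757123725
nut 0.98 [ 560.87214024 -277.32729202  129.87438368] in tool [-1.93636216  1.36217421 15.24295069]
```

View pics/w3.png

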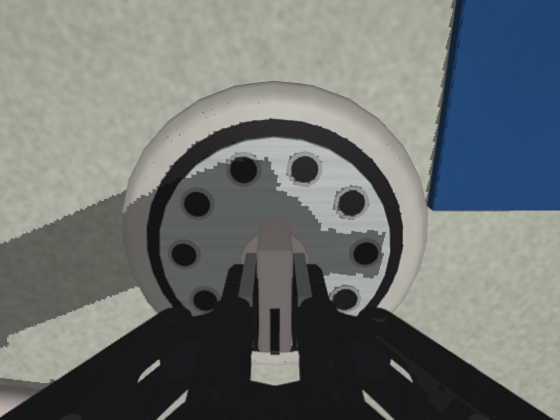

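The nut followed the tool: its line, at (275,310–350), is still along the tool axis. The rotor line is hidden beneath it. I'll open the fingers, rise and check.

```bash
python3 -m inch '[[[0,0,0,0],[0,0,0,0],[0,0,0,0],[0,0,0,0],[0,0,0,0],[0,0,0,0],[0,0,0,0],[0,0,0,0]]]' 1
python3 -m inch '[[[0,0,-10,0],[0,0,-20,0],[0,0,-25,0],[0,0,-25,0],[0,0,-20,0],[0,0,-10,0],[0,0,0,0],[0,0,0,0]]]' 1; python3 look.py w4.png
python3 -c "
import cv2;i=cv2.imread('pics/w4.png');cv2.imwrite('pics/w4c.png',cv2.resize(i[160:260,220:340],None,fx=6,fy=6,interpolation=cv2.INTER_CUBIC))"
```

```text
time_s: 8.5
tool_pos: [562.5, -275.4, 144.9]
tool_rot: [0.997, 0.073, 0.0, 0.0]
contact_force: [-0.2, 0.2, -0.3]
width: 85.9
grasp_force: 0.0
time_s: 9.3
tool_pos: [562.4, -275.2, 254.8]
tool_rot: [0.997, 0.073, 0.0, -0.0]
contact_force: [0.3, -0.2, -0.7]
width: 85.2
grasp_force: 0.0
9.35 [ 562.3 -274.8  254. ] yang -1.4239519003150596 j7 -0.49605605121271923
nut 0.78 [ 565.8121736  -275.13413863  131.88853466] in tool [  3.55783863   0.97505603 122.15027695]
```

View pics/w4c.png

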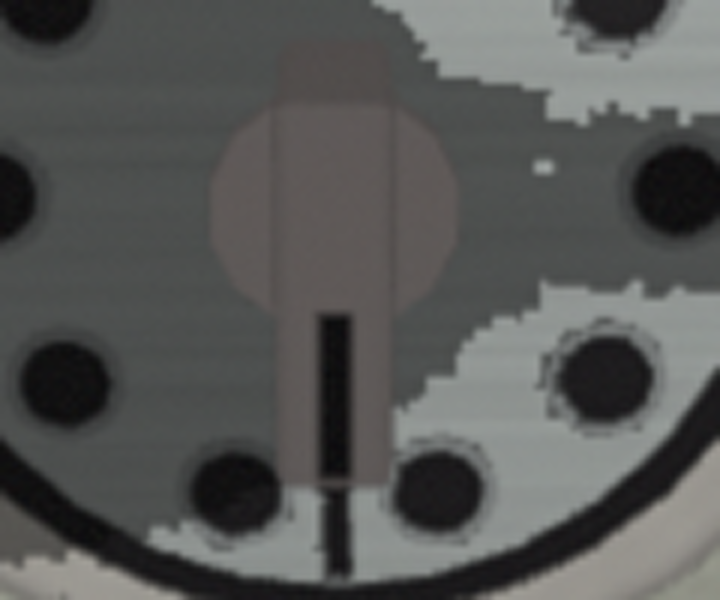

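The nut line (335,315–475) and the rotor line (338,490–575) are collinear, and the gripper is clear.

```bash
python3 -c "
from bench import bot; print(bot.job_done())"
```

```text
the job is handed in; nothing more can be done
None
```

I turned the tube rotor's nut about 0.81 rad clockwise, so its engraved line now points at the rotor's line. I then let go, left the other centrifuge's nut alone, and handed the job in at about 9.4 s; no verdict was returned.

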